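# Hang the welding-parts tins on the rack and lock them in

## Task

Make the parts tins ready for transport: slide the rack's keeper by its black grip fully open to its stop, hang every parts tin that stands on the welding table on the rack by its handle, one tin to a hook, then slide the keeper fully shut again so that they are locked on. Leave everything else on the table where it is.

Things in the scene. Friction and masses are not known exactly. Their poses are not given: they have to be found in the camera images.
- tin_a: bare-metal parts tin, round, slightly flared, 76 mm wide, with copper tips inside; may be absent. 55 mm tall plus a rigid steel loop handle upright over its mouth: two flat legs and a crossbar, 50 mm wide outside and 40 mm inside along y, 14 mm thick along x, open along x, clear height 75 mm; crossbar's top 140 mm above the underside. Origin: centre of the underside, z up
- tin_a_handle (a point): middle of the underside of the crossbar of tin_a's handle, 134 mm above the tin's underside (the crossbar is 6 mm thick)
- tin_b: bare-metal parts tin, square, 74 x 74 mm, with brass bits inside; may be absent. 50 mm tall plus a rigid steel loop handle upright over its mouth: two flat legs and a crossbar, 50 mm wide outside and 40 mm inside along y, 14 mm thick along x, open along x, clear height 75 mm; crossbar's top 135 mm above the underside. Origin: centre of the underside, z up
- tin_b_handle (a point): middle of the underside of the crossbar of tin_b's handle, 129 mm above the tin's underside (the crossbar is 6 mm thick)
- tin_c: bare-metal parts tin, round, straight, 84 mm wide, with dark steel nozzles inside; may be absent. 45 mm tall plus a rigid steel loop handle upright over its mouth: two flat legs and a crossbar, 50 mm wide outside and 40 mm inside along y, 14 mm thick along x, open along x, clear height 75 mm; crossbar's top 130 mm above the underside. Origin: centre of the underside, z up
- tin_c_handle (a point): middle of the underside of the crossbar of tin_c's handle, 124 mm above the tin's underside (the crossbar is 6 mm thick)
- tin_d: bare-metal parts tin, oblong, 58 (x) x 80 (y) mm, with steel pins inside; may be absent. 60 mm tall plus a rigid steel loop handle upright over its mouth: two flat legs and a crossbar, 50 mm wide outside and 40 mm inside along y, 14 mm thick along x, open along x, clear height 75 mm; crossbar's top 145 mm above the underside. Origin: centre of the underside, z up
- tin_d_handle (a point): middle of the underside of the crossbar of tin_d's handle, 139 mm above the tin's underside (the crossbar is 6 mm thick)
- rack: grey steel hook rack, fixed: a beam 580 mm long along y on two legs, with four hooks 150 mm apart sticking out to its -x (towards the robot). Hook: flat bar 14 mm wide, 10 mm thick, top 210 mm above the table, 80 mm long, end turned up 23 mm above the bar's top. Origin on the table at the beam's front face, midway between the two middle hooks
- hook0 (a point): resting place on the hook at the rack's -y end (robot's right): top of the bar, midway (40 mm from the beam's front, 32 mm short of the upturned end); axes as the rack's
- hook1 (a point): resting place on the second hook from the right: top of the bar, midway (40 mm from the beam's front, 32 mm short of the upturned end); axes as the rack's
- hook2 (a point): resting place on the third hook from the right: top of the bar, midway (40 mm from the beam's front, 32 mm short of the upturned end); axes as the rack's
- hook3 (a point): resting place on the hook at the rack's +y end (robot's left): top of the bar, midway (40 mm from the beam's front, 32 mm short of the upturned end); axes as the rack's
- keeper (a joint): keeper comb, a steel bar sliding on the beam with four 12 mm wide teeth; metres. 0 = fully shut: a tooth lies 14 mm above each hook's bar, so no handle gets on or off. 0.075 = fully open, at the other stop, 75 mm towards the rack's -y: teeth midway between hooks. Slides with about 4 N, stays where left
- keeper_grip (a point): top of the keeper's upright black grip, a block 14 (rack x) x 26 (rack y) mm, 46 mm tall, standing just behind the beam on an arm of the sliding bar, about midway along the rack; this point is the middle of its top face
- magnet: bystander to leave alone: yellow L-shaped welding magnet, 75 mm, 16 mm high, origin under its middle
- brush: bystander to leave alone: wire brush with a handle, lying
- hammer: bystander to leave alone: small hammer, lying
- spray: bystander to leave alone: white spray bottle, 190 mm tall, origin at its foot
- disc: bystander to leave alone: grinding disc, 114 mm wide, 6 mm thick, lying flat
- coupon: bystander to leave alone: steel test plate 90 x 130 x 8 mm, lying flat
Things that resemble listed ones, but are neither listed nor needed, are in the scene too. What is shaped like the tin_d but red is not meant.

How it is judged:
On the way, in this order (a step that is already met when the one before it is completed fails the run):
1. the keeper is slid fully open (within 5 mm of its stop) (value of joint keeper above 0.07 m), for 0.2 s.
2. every tin present hangs released on a hook of its own (((horizontal distance between tin_a_handle and hook0 below 0.045 m and z of tin_a_handle in the frame of hook0 above -0.015 m) or (horizontal distance between tin_a_handle and hook1 below 0.045 m and z of tin_a_handle in the frame of hook1 above -0.015 m) or (horizontal distance between tin_a_handle and hook2 below 0.045 m and z of tin_a_handle in the frame of hook2 above -0.015 m) or (horizontal distance between tin_a_handle and hook3 below 0.045 m and z of tin_a_handle in the frame of hook3 above -0.015 m)) and contact force between each of tin_a, tin_b, tin_c, tin_d and the fingers below 0.3 N and ((horizontal distance between tin_b_handle and hook0 below 0.045 m and z of tin_b_handle in the frame of hook0 above -0.015 m) or (horizontal distance between tin_b_handle and hook1 below 0.045 m and z of tin_b_handle in the frame of hook1 above -0.015 m) or (horizontal distance between tin_b_handle and hook2 below 0.045 m and z of tin_b_handle in the frame of hook2 above -0.015 m) or (horizontal distance between tin_b_handle and hook3 below 0.045 m and z of tin_b_handle in the frame of hook3 above -0.015 m)) and ((horizontal distance between tin_c_handle and hook0 below 0.045 m and z of tin_c_handle in the frame of hook0 above -0.015 m) or (horizontal distance between tin_c_handle and hook1 below 0.045 m and z of tin_c_handle in the frame of hook1 above -0.015 m) or (horizontal distance between tin_c_handle and hook2 below 0.045 m and z of tin_c_handle in the frame of hook2 above -0.015 m) or (horizontal distance between tin_c_handle and hook3 below 0.045 m and z of tin_c_handle in the frame of hook3 above -0.015 m)) and ((horizontal distance between tin_d_handle and hook0 below 0.045 m and z of tin_d_handle in the frame of hook0 above -0.015 m) or (horizontal distance between tin_d_handle and hook1 below 0.045 m and z of tin_d_handle in the frame of hook1 above -0.015 m) or (horizontal distance between tin_d_handle and hook2 below 0.045 m and z of tin_d_handle in the frame of hook2 above -0.015 m) or (horizontal distance between tin_d_handle and hook3 below 0.045 m and z of tin_d_handle in the frame of hook3 above -0.015 m)) and horizontal distance between tin_a and tin_b above 0.08 m and horizontal distance between each of tin_a, tin_b and tin_c above 0.08 m and horizontal distance between each of tin_a, tin_b, tin_c and tin_d above 0.08 m), for 0.3 s.
At the end, for the whole second after the job is handed in: Every tin present hangs by its handle on a hook (crossbar within 45 mm sideways of the hook's resting place and not more than 15 mm below it), released (a swing does not matter), tins at least 80 mm apart (one to a hook), and the keeper is shut to within 5 mm of its stop (all of step 2 and value of joint keeper below 0.005 m); the robot touches nothing.
It fails at once if another thing on the table (magnet, brush, hammer, spray bottle, disc, test plate) is moved more than 60 mm (distance of any of magnet, brush, hammer, spray, disc, coupon from where it was at the start of the episode above 0.06 m).
Of tin_a, tin_b, tin_c, tin_d only 3 to 4 are there at a start; the rules pass over those that are not, and their reading is None.
At some moment in a run one of tin_a, tin_b, tin_c, tin_d may be knocked a few centimetres aside while the robot is not near it.
It also fails if it takes over 210 s, if anything falls off the work surface, if the arm or the gripper's body presses on something with over 40 N, if the wrist force passes 120 N, or if a joint passes its speed limit or range.

## Robot

A 6-joint arm with a two-finger parallel gripper is mounted at the origin on the work surface. World frame = base frame: x ahead of the robot, y to its left, z up, the work surface at z = 0. Lengths are in m, angles in rad, forces in N, time in s.
With the tool pointing down it reaches from about 0.25 to 0.85 m from the base axis. Payload 12.5 kg.
Tool frame: the origin (TCP) lies at the very end of the fingers, on their centre line; the grasp point (between the pads) lies 19 mm behind it; z points along the fingers, y is the line along which they close (so a half turn about z gives the same grasp; the last joint's range is limited). The gripper opens to 93 mm and grips with 3 to 60 N. Pads are 15 mm wide; open, the fingers measure 128 mm over their backs; the gripper's body (75 mm by 188 mm) begins 65 mm behind the grasp point.
Start: joints at [-1.424, 0.351, 1.652, -0, 1.139, -0.085], TCP at [0.126, -0.535, 0.219] pointing down, gripper open.
Joint ranges: [-2.75, 2.75], [-0.79, 2.1], [0.01, 2.65], [-1.57, 4.71], [0.07, 3.14], [-2.87, 2.87]. Speed limits (rad/s): [2.22, 2.22, 2.79, 3.14, 3.14, 3.14].

## Interface

Orientations are given as a unit quaternion [x, y, z, w].
In Python, from cell import get_obs, vision, order gives the robot as it stands. The module is installed in compiled form; this text tells all that it offers.
- The arm moves only by the shell command python3 -m pendant 'ROWS' [FORCE]. ROWS is JSON, a list that holds one entry, the list of rows, each a list of 5 numbers: the opening, from 0 (shut) to 1 (fully open), then the shift along the tool's x, y, z in m, then the turn about the tool's z in degrees. In form: [[[fingers, dx, dy, dz, yaw], ...]]. A call has 1 to 12 rows; each row is the pose to reach, as a shift and turn from the pose commanded when the call began, along the tool's axes at that moment; what a row does not reach only later rows make up. A row lasts 1/12 s, in which the tool goes at most 41.7 mm and 7.16 degrees, less where a joint would pass 70% of its speed; a pose out of reach is approached as far as the arm can. A call with a gripper value outside its range is refused whole. The fingers move at their own pace and stop on an object; FORCE is the grip in N (left out, the last holds). Time passes only in rows, so rows that repeat a pose let the fingers close. It gives the time, the measured TCP pose, the force, the opening and the grip force at its end, in the units of the state.
- get_obs(): the state, without advancing time (a new reading comes with each control period).
- vision.read_camera(name): name is "scene" or "top" or "wrist"; returns a dict with "color" (420x560x3 uint8, red, green, blue), "camera_matrix" (3x3 intrinsics, pixels), "pose" (4x4, takes a point from camera to world coordinates); the wrist camera has in their place "mount" (4x4, takes a point from camera to tool coordinates, whose origin is the TCP and whose axes are the flange's). Camera axes: x right, y down, z forward; pixel columns grow to the right and rows downward; lengths in m; the calibration is good to about 2 mm. A picture is of the moment at which its call begins: read the wrist's pose just before it. There is no depth.
- order.finish_job(): hands the job in; it is judged then, once.
The state is a dict: "t": time; "joint_pos": joint angles; "qvel": joint speeds; "joint_efforts": joint torques, N m; "tcp_pos": TCP position; "orientation": TCP orientation; "ft_force": force on the tool from outside, world axes, zero at the start; "ft_torque": the same for the moment, N m; "gripper_width": finger opening in m; "gripper_force": force on a finger pad.
Only numpy, scipy, OpenCV 4.12 (cv2) and the standard library are available. Lean on these libraries where they do the work, as an engineer would, in place of code of your own. Each camera call takes 0.05 s, during which the arm holds its last target. There are 200 camera calls.

## Working session

There is one attempt and no reset: what is moved stays moved. The work goes in short steps, Python scripts to look and compute and a shell command to move; the robot and the scene stay as the last step left them, time stands still between calls to the robot, and variables do not carry over. Pictures are saved under pics/ and viewed, at most 14 in all, crops included, and the job is handed in when it is done.

```bash
mkdir -p pics; cat > h.py <<'E'
import numpy as np, cv2
from cell import get_obs, vision, order
from scipy.spatial.transform import Rotation as R
def cam(n):
    o=get_obs(); c=vision.read_camera(n); K=np.array(c["camera_matrix"])
    if "pose" in c: P=np.array(c["pose"])
    else:
        T=np.eye(4);T[:3,:3]=R.from_quat(o["orientation"]).as_matrix();T[:3,3]=o["tcp_pos"];P=T@np.array(c["mount"])
    return np.array(c["color"]),K,P
def onz(K,P,u,v,z):
    d=P[:3,:3]@np.linalg.solve(K,[u,v,1]); return P[:3,3]+d*(z-P[2,3])/d[2]
def proj(K,P,p):
    q=np.linalg.inv(P)@np.append(p,1); q=K@q[:3]; return q[:2]/q[2]
def save(n,im): cv2.imwrite("pics/"+n+".png",im[:,:,::-1])
E
python3 - <<'E'
from h import *
for n in("scene","top"):
    im,K,P=cam(n); save(n+"0",cv2.resize(im,(800,600),interpolation=cv2.INTER_CUBIC)); np.savez(n+"0.npz",im=im,K=K,P=P); print(n,K.tolist(),P.round(3).tolist())
o=get_obs();print(o)
print(vision.read_camera("wrist")["mount"])
E
```

```text
scene [[379.3473921444871, 0.0, 282.17387980220354], [0.0, 379.3473921444871, 206.97917896887736], [0.0, 0.0, 1.0]] [[-0.819, 0.42, -0.391, 1.002], [0.574, 0.577, -0.581, 0.665], [-0.019, -0.701, -0.713, 1.024], [0.0, 0.0, 0.0, 1.0]]
top [[532.7804132651762, 0.0, 280.168041648438], [0.0, 532.7804132651762, 211.75274348204624], [0.0, 0.0, 1.0]] [[-0.027, -0.987, 0.158, 0.302], [-0.999, 0.024, -0.022, -0.02], [0.018, -0.158, -0.987, 1.687], [0.0, 0.0, 0.0, 1.0]]
{'t': 0.1, 'joint_pos': array([-1.42360796e+00,  3.51154372e-01,  1.65232699e+00, -5.38016178e-06,
        1.13907020e+00, -8.46007960e-02]), 'qvel': array([-0.00169408, -0.00171083, -0.00117746, -0.00076438, -0.0015985 ,
        0.00136103]), 'joint_efforts': array([ 5.23118233e-04, -4.98027527e+01, -2.85703629e+01,  7.00470828e-02,
        2.38831487e-02, -5.92880770e-05]), 'tcp_pos': array([ 0.12632664, -0.53500214,  0.21818317]), 'orientation': array([ 9.93291492e-01,  1.15636422e-01, -1.74429251e-05, -4.79140485e-04]), 'ft_force': array([ 0.18658126, -0.00894187, -0.45028674]), 'ft_torque': array([-0.03924895,  0.00922292, -0.00855705]), 'gripper_force': 0.0, 'gripper_width': 0.09310174334603968}
[[ 8.61148122e-04 -9.60741839e-01 -2.77442565e-01  7.79294934e-02]
 [ 9.99999608e-01  7.70325484e-04  4.36356484e-04 -5.43776094e-04]
 [-2.05504853e-04 -2.77442832e-01  9.60742126e-01 -1.65525749e-01]
 [ 0.00000000e+00  0.00000000e+00  0.00000000e+00  1.00000000e+00]]
```

View pics/scene0.png

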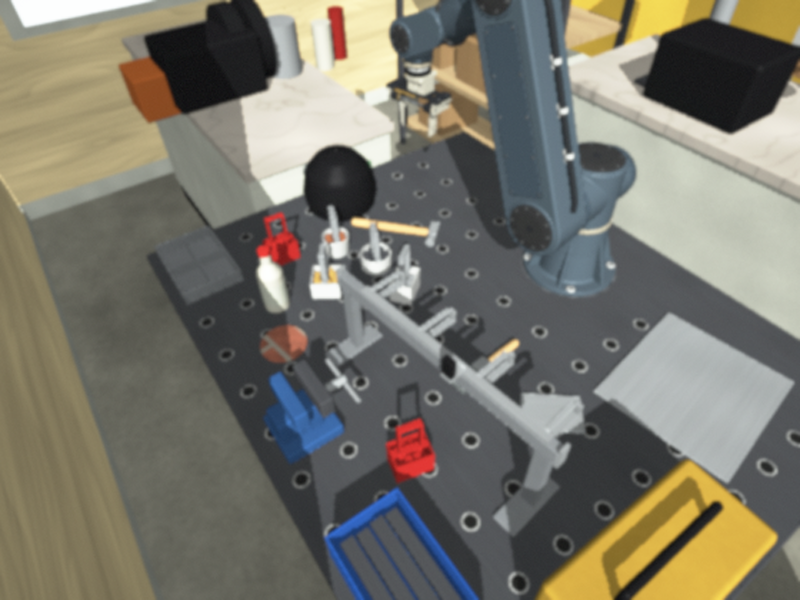

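View pics/top0.png

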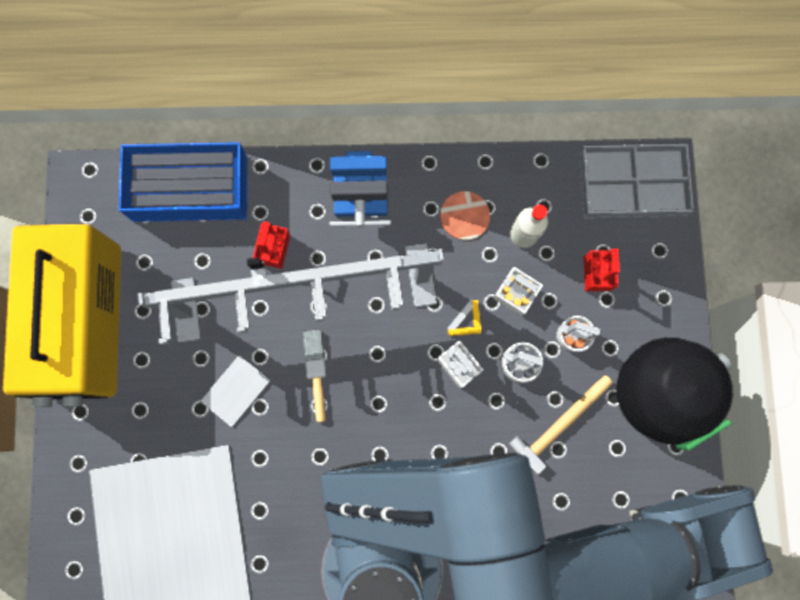

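The top view shows tin_b (519,290), tin_a (577,332), tin_c (522,362) and tin_d (460,365, bare metal). The red lookalikes are at (270,245) and (601,270). The rack's hooks run from hook3 (165,330) to hook0 (395,290). I'll enlarge both areas to confirm.

```bash
python3 - <<'E'
from h import *
d=np.load("top0.npz");im=d["im"]
save("rack",cv2.resize(im[165:245,90:320],None,fx=3.47,fy=3.47,interpolation=cv2.INTER_CUBIC))
save("tins",cv2.resize(im[140:310,290:520],None,fx=3.47,fy=3.47,interpolation=cv2.INTER_CUBIC))
E
```

```text
(no output)
```

View pics/rack.png

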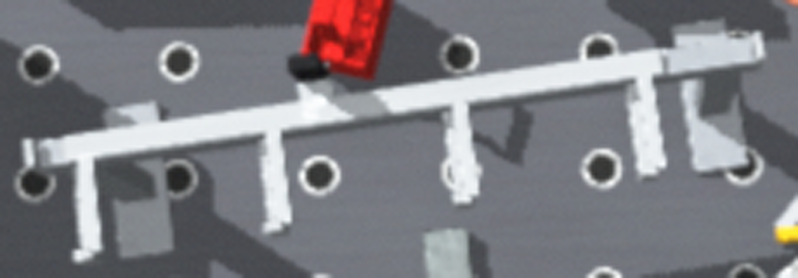

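View pics/tins.png

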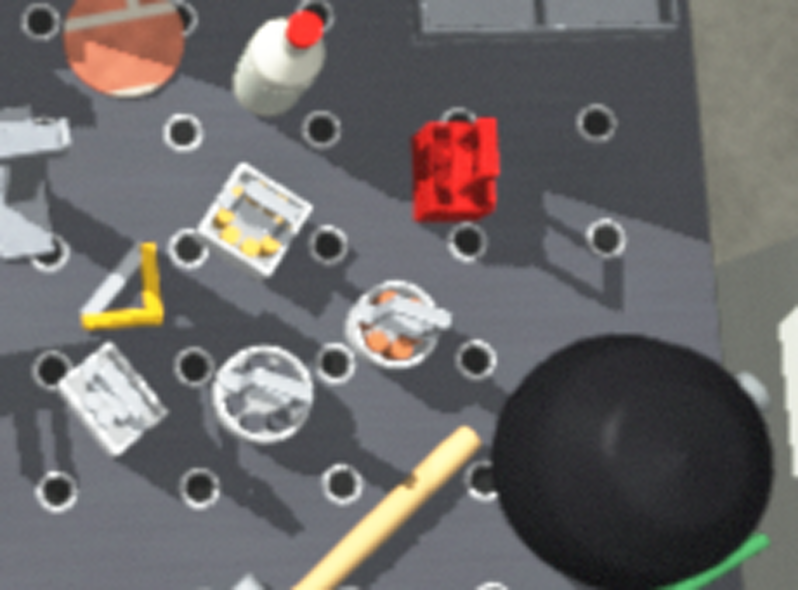

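The crops confirm it. tin_b (square, brass) is at crop (258,220), tin_a (flared, copper) at (398,325), tin_c (straight round) at (262,393) and tin_d (bare oblong) at (112,400). The red one at (455,170) is the decoy. In the rack crop the hook tips are near (88,255), (277,228), (465,198) and (650,172), with the black grip at (308,65).

```bash
python3 - <<'E'
from h import *
d=np.load("top0.npz");K,P=d["K"],d["P"]
s=np.load("scene0.npz")
f=lambda u,v,o,z:onz(K,P,u/3.47+o[0],v/3.47+o[1],z)
A=(90,165)
tips=np.array([f(u,v,A,.233) for u,v in[(650,168),(465,197),(277,226),(88,253)]])
print(tips.round(3),np.linalg.norm(np.diff(tips,axis=0),axis=1))
B=(290,140)
for n,u,v,z,w in[("b",255,220,.05,0),("a",398,325,.055,0),("c",263,394,.045,0),("d",113,400,.06,0),("hb",278,193,.135,1),("ha",415,311,.14,1),("hc",267,380,.13,1),("hd",117,392,.145,1),("spray",305,28,.19,0),("helm",635,460,.15,0)]:print(n,f(u,v,B,z).round(3))
def tri(a,b):
    r=[]
    for K_,P_,p in((K,P,a),(s["K"],s["P"],b)):
        x=P_[:3,:3]@np.linalg.solve(K_,[*p,1]);r.append((P_[:3,3],x/np.linalg.norm(x)))
    M=sum(np.eye(3)-np.outer(x,x) for _,x in r);v=sum((np.eye(3)-np.outer(x,x))@c for c,x in r);return np.linalg.solve(M,v)
# grip mask centroid: dark blob
for n,dd,box in(("top",d,(172,176,186,192)),("scene",s,(300,240,328,272))):
    im=dd["im"];x0,y0,x1,y1=box;m=im[y0:y1,x0:x1].max(2)<45
    ys,xs=np.nonzero(m);print(n,len(xs),xs.min()+x0,xs.max()+x0,ys.min()+y0,ys.max()+y0,xs.mean()+x0,ys.mean()+y0)
    if n=="top":a=(xs.mean()+x0,ys.mean()+y0)
    else:b=(xs.mean()+x0,ys.mean()+y0)
print(tri(a,b))
E
```

```text
[[ 0.529 -0.044  0.233]
 [ 0.51   0.103  0.233]
 [ 0.49   0.252  0.233]
 [ 0.473  0.4    0.233]] [0.14850726 0.14956767 0.14889544]
b [ 0.583 -0.317  0.05 ]
a [ 0.484 -0.439  0.055]
c [ 0.427 -0.317  0.045]
d [ 0.424 -0.181  0.06 ]
hb [ 0.592 -0.323  0.135]
ha [ 0.486 -0.432  0.14 ]
hc [ 0.432 -0.306  0.13 ]
hd [ 0.424 -0.177  0.145]
spray [ 0.722 -0.342  0.19 ]
helm [ 0.356 -0.605  0.15 ]
top 31 175 183 183 187 179.09677419354838 185.29032258064515
scene 78 310 317 250 263 313.2307692307692 256.21794871794873
[0.61264897 0.22334176 0.24848182]
```

```bash
cat >> h.py <<'E'
def go(x,y,z,phi=None):
    "shift/turn rows to reach TCP world xyz with tool-x heading phi (deg, mod 180)"
    o=get_obs();Rm=R.from_quat(o["orientation"]).as_matrix();h=np.degrees(np.arctan2(Rm[1,0],Rm[0,0]))
    s=Rm.T@(np.array([x,y,z])-o["tcp_pos"]); t=0 if phi is None else (h-phi+90)%180-90
    print("t%.1f head %.1f d"%(o["t"],h),s.round(3),"turn",round(t,1),"j6",round(o["joint_pos"][5],2))
E
python3 -c "
from h import *
go(.126,-.535,.42);go(.60,.215,.42,7.2)"
```

```text
t0.1 head 13.3 d [-0.    -0.    -0.202] turn 0 j6 -0.08
t0.1 head 13.3 d [ 0.633 -0.621 -0.201] turn 6.1 j6 -0.08
```

```bash
python3 -m pendant '[[[1,0,0,-0.04,0],[1,0,0,-0.08,0],[1,0,0,-0.12,0],[1,0,0,-0.16,0],[1,0,0,-0.2,0],[1,0.025,-0.025,-0.2,0],[1,0.05,-0.05,-0.2,1],[1,0.08,-0.08,-0.2,3],[1,0.105,-0.105,-0.2,6],[1,0.13,-0.13,-0.2,6],[1,0.16,-0.16,-0.2,6],[1,0.18,-0.18,-0.2,6]]]' && python3 -c "
from h import *
go(.60,.215,.42,7.2)"
```

```text
t: 1.15
tcp_pos: [0.261, -0.3163, 0.4187]
orientation: [0.998, 0.064, 0.0, -0.0]
ft_force: [-0.7, -0.6, -0.5]
gripper_width: 0.093
gripper_force: 0.0
t1.1 head 7.3 d [ 0.404 -0.484 -0.001] turn 0.1 j6 0.45
```

```bash
python3 -m pendant '[[[1,0.025,-0.03,0,0],[1,0.05,-0.06,0,0],[1,0.075,-0.09,0,0],[1,0.1,-0.12,0,0],[1,0.125,-0.15,0,0],[1,0.15,-0.18,0,0],[1,0.175,-0.21,0,0],[1,0.2,-0.24,0,0],[1,0.225,-0.27,0,0],[1,0.25,-0.3,0,0],[1,0.275,-0.33,0,0],[1,0.3,-0.36,0,0]]]' && python3 -m pendant '[[[1,0.025,-0.03,0,0],[1,0.05,-0.06,0,0],[1,0.075,-0.09,0,0],[1,0.1,-0.12,0,0],[1,0.1,-0.12,0,0],[1,0.1,-0.12,0,0]]]' && python3 - <<'E'
from h import *
im,K,P=cam("wrist");np.savez("w1.npz",im=im,K=K,P=P);save("w1",cv2.resize(im,(800,600)));print(K)
E
```

```text
t: 2.15
tcp_pos: [0.5127, 0.0784, 0.4184]
orientation: [0.998, 0.064, -0.0, 0.0]
ft_force: [1.1, -0.8, 0.5]
gripper_width: 0.0929
gripper_force: 0.0
t: 2.65
tcp_pos: [0.5965, 0.2094, 0.4169]
orientation: [0.998, 0.065, -0.001, 0.0]
ft_force: [0.2, -0.3, -0.7]
gripper_width: 0.0929
gripper_force: 0.0
[[364.22180023   0.         279.86167612]
 [  0.         364.22180023 209.62321762]
 [  0.           0.           1.        ]]
```

View pics/w1.png

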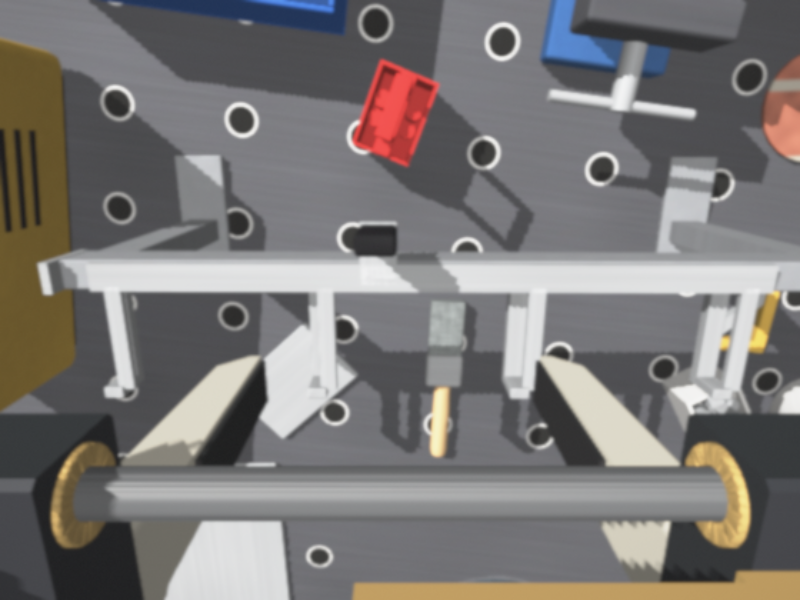

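```bash
python3 - <<'E'
from h import *
d=np.load("w1.npz");im,K,P=d["im"],d["K"],d["P"];print(P[:3,3])
x0,y0=240,148
sub=im[y0:185,x0:285].max(2);m=sub<50
ys,xs=np.nonzero(m);L,Rr,T,B=xs.min()+x0,xs.max()+x0+1,ys.min()+y0,ys.max()+y0+1;print(L,Rr,T,B)
print(sub[:,25])
for z in(.25,.26,.27,.28):
    a,b,t=onz(K,P,L,B,z),onz(K,P,Rr,B,z),onz(K,P,(L+Rr)/2,T,z);print(z,((a+b)/2).round(4),np.linalg.norm(a-b).round(4),np.linalg.norm((a+b)/2-t).round(4))
for u,v in[(118,390),(328,390),(520,390),(725,385)]: print(onz(K,P,u*.7,v*.7,.233).round(3))
E
```

```text
[0.67402217 0.22015684 0.58219993]
250 277 159 178
[125 126 127 127 127 131 150 184 190 145  84  49  42  42  43  45  49  53
  55  57  56  56  55  54  53  53  52  51  49  48  61 106 162 205 220 224
 227]
0.25 [0.6063 0.2264 0.25  ] 0.025 0.0176
0.26 [0.6083 0.2262 0.26  ] 0.0243 0.0171
0.27 [0.6104 0.226  0.27  ] 0.0235 0.0166
0.28 [0.6124 0.2258 0.28  ] 0.0228 0.016
[0.477 0.403 0.233]
[0.497 0.25  0.233]
[0.516 0.11  0.233]
[ 0.539 -0.039  0.233]
```

```bash
python3 -c "
from h import *
go(.616,.227,.248,7.2)"
```

```text
t2.7 head 7.3 d [ 0.022 -0.016  0.17 ] turn 0.1 j6 1.71
```

```bash
python3 -m pendant '[[[1,0.022,-0.016,0.03,0],[1,0.022,-0.016,0.06,0],[1,0.022,-0.016,0.1,0],[1,0.022,-0.016,0.13,0],[1,0.022,-0.016,0.155,0],[1,0.022,-0.016,0.17,0],[1,0.022,-0.016,0.17,0],[0,0.022,-0.016,0.17,0],[0,0.022,-0.016,0.17,0],[0,0.022,-0.016,0.17,0],[0,0.022,-0.016,0.17,0],[0,0.022,-0.016,0.17,0]]]' 25; python3 -m pendant '[[[0,0,0,0,0],[0,0,0,0,0],[0,0,0,0,0],[0,0,0,0,0]]]'
```

```text
t: 3.7
tcp_pos: [0.6162, 0.2268, 0.2496]
orientation: [0.998, 0.063, 0.001, -0.0]
ft_force: [0.1, 0.3, -0.5]
gripper_width: 0.0642
gripper_force: 0.0
t: 4.03
tcp_pos: [0.6159, 0.2268, 0.2486]
orientation: [0.998, 0.064, -0.0, -0.0]
ft_force: [-0.3, -0.1, -0.5]
gripper_width: 0.0375
gripper_force: 0.0
```

```bash
python3 -m pendant '[[[0,0,0,0,0],[0,0,0,0,0],[0,0,0,0,0],[0,0,0,0,0],[0,0,0,0,0]]]' && python3 -m pendant '[[[0,0,0.01,0,0],[0,0,0.02,0,0],[0,0,0.03,0,0],[0,0,0.04,0,0],[0,0,0.05,0,0],[0,0,0.06,0,0],[0,0,0.067,0,0],[0,0,0.073,0,0],[0,0,0.077,0,0],[0,0,0.078,0,0],[0,0,0.078,0,0],[0,0,0.078,0,0]]]'
```

```text
t: 4.45
tcp_pos: [0.6159, 0.2269, 0.2486]
orientation: [0.998, 0.064, -0.0, -0.0]
ft_force: [0.8, 1.7, -0.3]
gripper_width: 0.0257
gripper_force: 25.0
t: 5.45
tcp_pos: [0.6246, 0.1583, 0.2484]
orientation: [0.998, 0.065, 0.0, -0.008]
ft_force: [-3.1, 50.1, -4.0]
gripper_width: 0.0318
gripper_force: 25.0
```

```bash
python3 -m pendant '[[[0,0,-0.008,0,0],[0,0,-0.008,0,0],[0.6,0,-0.008,0,0],[0.6,0,-0.008,0,0],[0.6,0,-0.008,0,0],[0.6,0,-0.008,0,0],[0.6,0,-0.008,0,0],[0.6,0,-0.008,-0.04,0],[0.6,0,-0.008,-0.08,0],[0.6,-0.01,-0.008,-0.12,0],[0.6,-0.01,-0.008,-0.17,0],[0.6,-0.01,-0.008,-0.17,0]]]' && python3 - <<'E'
from h import *
im,K,P=cam("wrist");np.savez("w2.npz",im=im,K=K,P=P);save("w2",cv2.resize(im[120:300],(800,257*1)));
im,K,P=cam("scene");np.savez("s2.npz",im=im,K=K,P=P)
im,K,P=cam("top");np.savez("t2.npz",im=im,K=K,P=P)
E
```

```text
t: 6.45
tcp_pos: [0.6155, 0.1558, 0.4265]
orientation: [0.998, 0.063, 0.005, -0.0]
ft_force: [-0.3, -0.0, 1.6]
gripper_width: 0.0554
gripper_force: 0.0
```

View pics/w2.png

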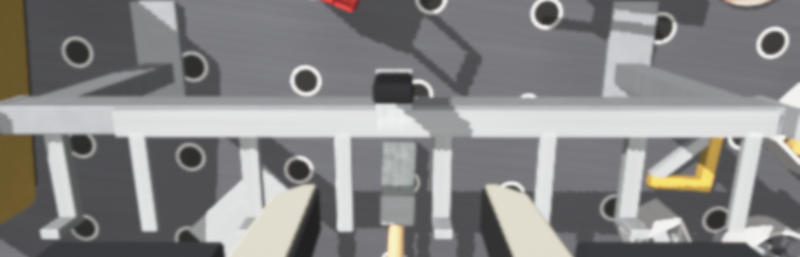

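```bash
python3 - <<'E'
from h import *
d=np.load("w2.npz");im,K,P=d["im"],d["K"],d["P"]
x0,y0=255,165
sub=im[y0:200,x0:300].max(2);m=sub<50
ys,xs=np.nonzero(m);L,Rr,T,B=xs.min()+x0,xs.max()+x0+1,ys.min()+y0,ys.max()+y0+1;print(L,Rr,T,B)
g=(onz(K,P,L,B,.262)+onz(K,P,Rr,B,.262))/2;print(g, np.linalg.norm(g[:2]-[.6087,.2261]))
rx=np.array([np.cos(np.radians(7.2)),np.sin(np.radians(7.2))])
# hook tips: bright pixels at tip rows; print column profile
for n,z in((235,.233),):
    pass
g=im.astype(int).sum(2)/3
for r in range(270,288,3): print(r,[ (c) for c in range(20,540) if g[r,c]>165])
E
```

```text
264 290 173 191
[0.61736172 0.15923541 0.262     ] 0.06742328345566517
270 [41, 42, 43, 44, 45, 46, 47, 48, 49, 50, 51, 52, 98, 99, 100, 101, 102, 103, 104, 105, 106, 107, 108, 144, 145, 146, 147, 148, 149, 150, 151, 152, 153, 154, 155, 156, 157, 158, 159, 160, 161, 162, 163, 164, 165, 166, 167, 168, 169, 170, 171, 172, 173, 174, 175, 176, 177, 178, 179, 180, 181, 182, 183, 184, 185, 186, 187, 188, 189, 190, 191, 192, 193, 194, 195, 196, 197, 198, 199, 200, 201, 202, 203, 204, 205, 206, 207, 208, 209, 210, 211, 236, 237, 238, 239, 240, 241, 242, 243, 244, 245, 246, 303, 304, 305, 306, 307, 308, 309, 310, 311, 312, 313, 314, 348, 349, 350, 351, 352, 353, 354, 355, 356, 357, 358, 359, 360, 361, 362, 363, 364, 365, 366, 367, 368, 369, 370, 371, 372, 373, 374, 375, 376, 377, 378, 379, 380, 381, 382, 383, 384, 432, 433, 434, 435, 436, 437, 438, 439, 440, 441, 442, 443, 444, 445, 510, 511, 512, 513, 514, 515, 516, 517, 518, 519, 520, 521, 522]
273 [42, 43, 44, 45, 46, 47, 48, 98, 99, 100, 101, 102, 103, 104, 105, 106, 107, 108, 143, 144, 145, 146, 147, 148, 149, 150, 151, 152, 153, 154, 15
[... 4145 characters left out ...]
 194, 195, 196, 197, 198, 199, 200, 201, 202, 203, 204, 205, 272, 273, 274, 275, 276, 277, 278, 279, 280, 304, 305, 306, 307, 308, 309, 310, 311, 312, 313, 314, 315, 316, 354, 355, 356, 357, 358, 359, 360, 361, 362, 363, 364, 365, 366, 367, 368, 369, 370, 371, 372, 373, 374, 375, 376, 377, 378, 379, 380, 381, 382, 383, 384, 385, 386, 387, 388, 389, 437, 438, 439, 440, 441, 442, 443, 444, 445, 446, 447, 448, 449, 450, 451, 452, 453, 454, 455, 456, 457, 458, 459, 460, 461, 462, 463, 464, 465, 466, 467, 470, 471, 472, 473, 480, 481, 506, 507, 508, 509, 510, 511, 512, 513, 514, 515, 516, 517, 518, 519, 520, 521, 522, 523, 524, 525, 526, 527, 528, 529, 530, 531, 532, 533, 534, 535, 536, 537, 538]
```

```bash
python3 - <<'E'
from h import *
d=np.load("w2.npz");im,K,P=d["im"],d["K"],d["P"];g=im.astype(int).sum(2)/3
print("col310",g[255:300,310].astype(int).tolist());print("col34",g[265:300,34].astype(int).tolist())
print("row284",g[284,298:322].astype(int).tolist(),g[284,22:50].astype(int).tolist())
E
```

```text
col310 [224, 224, 225, 224, 224, 224, 225, 225, 225, 225, 225, 225, 225, 225, 225, 224, 215, 190, 171, 168, 168, 169, 169, 170, 172, 191, 217, 224, 224, 223, 221, 210, 169, 132, 120, 118, 117, 118, 118, 118, 118, 118, 119, 119, 119]
col34 [79, 79, 79, 78, 78, 78, 79, 80, 82, 89, 104, 126, 151, 165, 175, 194, 216, 221, 221, 220, 219, 204, 153, 102, 81, 79, 76, 72, 65, 61, 60, 60, 60, 60, 59]
row284 [80, 86, 99, 109, 123, 155, 198, 219, 223, 222, 221, 222, 223, 224, 225, 226, 226, 219, 187, 140, 114, 100, 88, 82] [79, 79, 79, 79, 83, 109, 156, 198, 215, 219, 218, 219, 220, 220, 222, 223, 223, 217, 193, 148, 107, 87, 83, 81, 80, 78, 78, 80]
```

```bash
python3 - <<'E'
from h import *
d=np.load("w2.npz");K,P=d["K"],d["P"]
a,b=onz(K,P,310.4,284,.233),onz(K,P,34.8,284,.233)
e=(b-a)[:2];L=np.linalg.norm(e);e/=L;yaw=np.degrees(np.arctan2(-e[0],e[1]));print(a,b,L,yaw)
w=np.linalg.norm(onz(K,P,303.2,284,.233)-onz(K,P,317.2,284,.233)),np.linalg.norm(onz(K,P,310,280.5,.233)-onz(K,P,310,287.2,.233));print("tip w,t",w)
rx=np.array([e[1],-e[0]])
m=(a+b)[:2]/2 # = hook2 tip centre
for i in range(4): print(i,(m+rx*.036+e*.15*(i-2)).round(4))
E
```

```text
[0.51289731 0.10970396 0.233     ] [0.47479894 0.4068283  0.233     ] 0.2995569390218617 7.306803596358996
tip w,t (np.float64(0.01521589023097152), np.float64(0.00801208848278446))
0 [ 0.5677 -0.0347]
1 [0.5486 0.1141]
2 [0.5296 0.2628]
3 [0.5105 0.4116]
```

```bash
python3 -m pendant '[[[0.6,0,0,0,0],[0.6,0,0,0,0],[0.6,0,0,0,0],[0.6,0,0,0,0]]]'; python3 - <<'E'
from h import *
im,K,P=cam("wrist");g=im.astype(int).sum(2)/3;np.savez("w3.npz",im=im,K=K,P=P)
for p in[(.5129,.1097,.233),(.4748,.4068,.233)]:
    u,v=proj(K,P,p);u0,v0=int(u),int(v)
    s=g[v0-14:v0+14,u0-14:u0+16]; m=s>205
    print((round(u,1),round(v,1)),"cols",[(i+u0-14,int(m[8:20,i].sum())) for i in range(30) if m[8:20,i].sum()>2],"rows",[(i+v0-14,int(m[i].sum())) for i in range(28) if m[i].sum()>2])
E
```

```text
t: 6.93
tcp_pos: [0.6148, 0.156, 0.4176]
orientation: [0.998, 0.063, -0.001, 0.0]
ft_force: [0.3, -0.0, 0.9]
gripper_width: 0.0561
gripper_force: 0.0
(np.float64(311.2), np.float64(284.9)) cols [(305, 4), (306, 5), (307, 6), (308, 6), (309, 6), (310, 6), (311, 6), (312, 6), (313, 6), (314, 6), (315, 6), (316, 5)] rows [(270, 11), (271, 11), (282, 11), (283, 12), (284, 12), (285, 12), (286, 12), (287, 9)]
(np.float64(29.8), np.float64(284.8)) cols [(25, 5), (26, 6), (27, 6), (28, 6), (29, 6), (30, 6), (31, 6), (32, 6), (33, 6), (34, 6)] rows [(270, 7), (271, 7), (281, 10), (282, 11), (283, 11), (284, 10), (285, 10), (286, 10)]
```

```bash
python3 -c "
from h import *
go(.44,-.27,.42)"
```

```text
t7.0 head 7.3 d [-0.227  0.4   -0.002] turn 0 j6 1.62
```

```bash
python3 -m pendant '[[[0.7,-0.02,0.035,0,0],[0.7,-0.04,0.07,0,0],[0.7,-0.06,0.105,0,0],[0.7,-0.08,0.14,0,0],[0.7,-0.1,0.175,0,0],[0.7,-0.12,0.21,0,0],[0.7,-0.14,0.245,0,0],[0.7,-0.16,0.28,0,0],[0.7,-0.18,0.315,0,0],[0.7,-0.2,0.35,0,0],[0.7,-0.22,0.385,0,0],[0.7,-0.227,0.4,0,0]]]' && python3 -m pendant '[[[0.7,0,0,0,0],[0.7,0,0,0,0],[0.7,0,0,0,0],[0.7,0,0,0,0]]]'; python3 - <<'E'
from h import *
im,K,P=cam("wrist");np.savez("w4.npz",im=im,K=K,P=P);save("w4",cv2.resize(im,(800,600),interpolation=cv2.INTER_CUBIC))
E
```

```text
t: 7.98
tcp_pos: [0.4384, -0.2729, 0.4184]
orientation: [0.998, 0.062, -0.0, 0.0]
ft_force: [0.4, -0.1, -0.5]
gripper_width: 0.0647
gripper_force: 0.0
t: 8.32
tcp_pos: [0.4409, -0.2685, 0.4186]
orientation: [0.998, 0.064, 0.0, -0.0]
ft_force: [-0.5, 0.0, -0.2]
gripper_width: 0.0652
gripper_force: 0.0
```

View pics/w4.png

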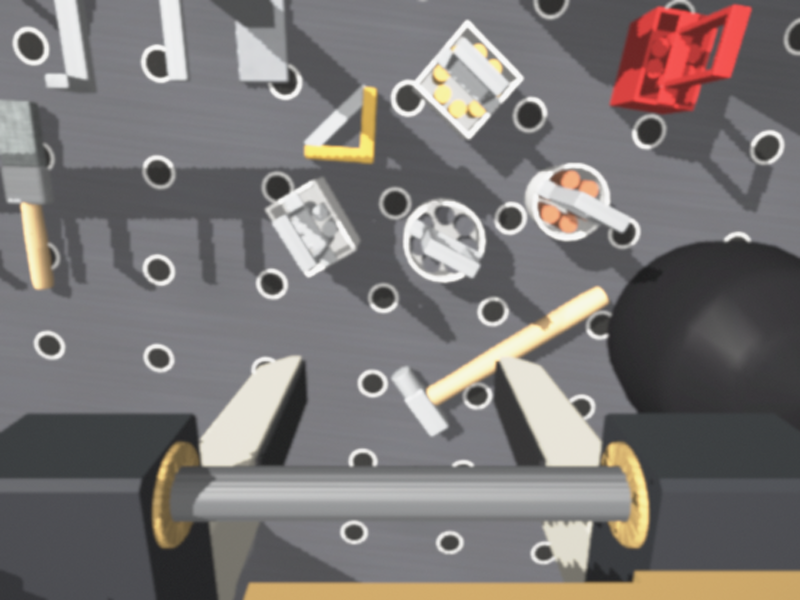

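```bash
python3 - <<'E'
from h import *
im=np.load("w4.npz")["im"]
save("w4c",cv2.resize(im[5:205,180:450],None,fx=2.96,fy=2.96,interpolation=cv2.INTER_CUBIC))
E
```

```text
(no output)
```

View pics/w4c.png

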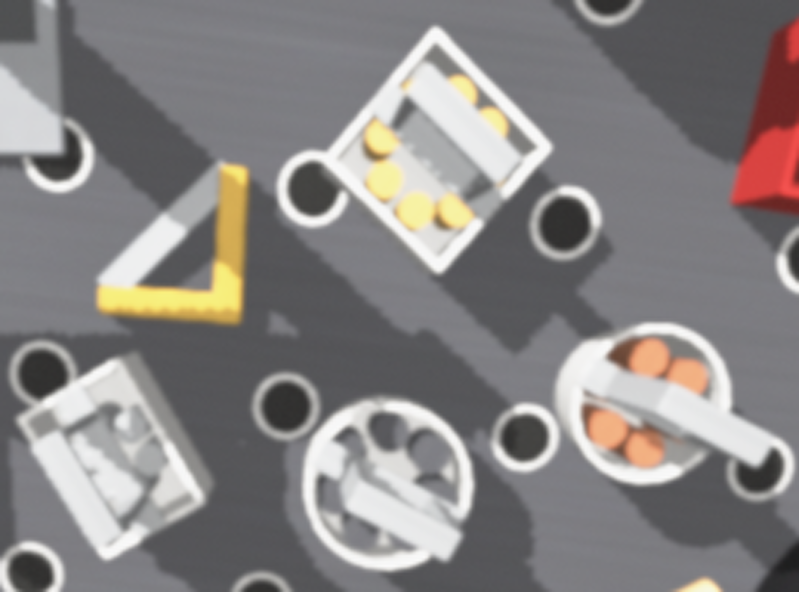

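```bash
python3 - <<'E'
from h import *
d=np.load("w4.npz");K,P=d["K"],d["P"]
f=lambda p,z:onz(K,P,(p[0]+.5)/2.96+180-.5,(p[1]+.5)/2.96+5-.5,z)
for n,p,q,z,rim,rz in[("a",(657,392),(770,450),.14,(650,403),.055),("b",(419,76),(513,166),.135,(438,150),.05),("c",(350,487),(455,546),.13,(388,485),.045),("d",(47,448),(109,552),.145,(113,457),.06)]:
    a,b=f(p,z),f(q,z);v=(b-a)[:2]
    # handle y dir v -> tool y=(sin phi,-cos phi)
    phi=np.degrees(np.arctan2(v[0],-v[1]));print(n,((a+b)/2).round(4),"len",np.linalg.norm(v).round(4),"phi",phi.round(1),"rim",f(rim,rz).round(4))
E
```

```text
a [ 0.4911 -0.4333  0.14  ] len 0.0541 phi -18.3 rim [ 0.4905 -0.4342  0.055 ]
b [ 0.5901 -0.3143  0.135 ] len 0.0492 phi -32.9 rim [ 0.5901 -0.3141  0.05  ]
c [ 0.4337 -0.3148  0.13  ] len 0.0524 phi -21.9 rim [ 0.433  -0.3155  0.045 ]
d [ 0.4258 -0.1792  0.145 ] len 0.0492 phi -54.5 rim [ 0.4316 -0.1791  0.06  ]
```

```bash
python3 -c "
from h import *
go(.427,-.179,.115,-54.5)"
```

```text
t8.4 head 7.4 d [-0.002 -0.091  0.304] turn 61.9 j6 0.8
```

```bash
python3 -m pendant '[[[0.7,-0.002,-0.03,0.02,7],[0.7,-0.002,-0.06,0.04,14],[0.7,-0.002,-0.091,0.07,21],[0.7,-0.002,-0.091,0.1,28],[0.7,-0.002,-0.091,0.13,35],[0.7,-0.002,-0.091,0.15,42],[0.7,-0.002,-0.091,0.15,49],[0.7,-0.002,-0.091,0.15,56],[0.7,-0.002,-0.091,0.15,62],[0.7,-0.002,-0.091,0.15,62],[0.7,-0.002,-0.091,0.15,62]]]'; python3 - <<'E'
from h import *
go(.427,-.179,.115,-54.5)
im,K,P=cam("wrist");np.savez("w5.npz",im=im,K=K,P=P);save("w5",cv2.resize(im,(640,480),interpolation=cv2.INTER_CUBIC))
for p in[(.427,-.179,.145)]:print(proj(K,P,p)*640/560)
E
```

```text
t: 9.28
tcp_pos: [0.4271, -0.1789, 0.2687]
orientation: [0.889, -0.458, 0.0, -0.0]
ft_force: [-0.7, -0.3, 0.6]
gripper_width: 0.065
gripper_force: 0.0
t9.3 head -54.5 d [-0.     0.     0.154] turn 0.0 j6 2.02
[321.22753022 230.89885732]
```

View pics/w5.png

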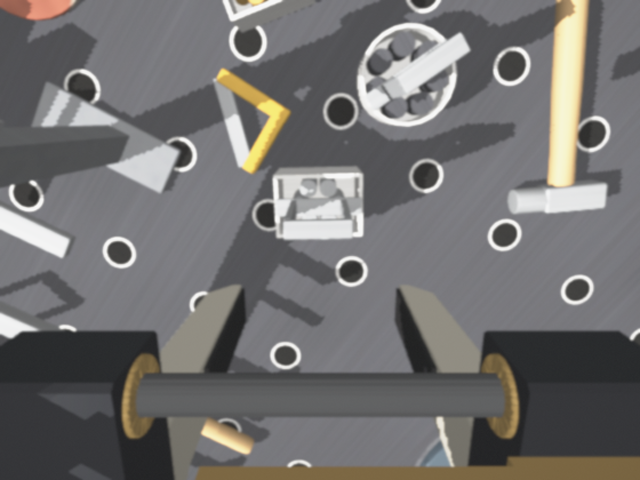

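tin_d's crossbar sits at (319,229), against the predicted (321,231), so I'll grasp it.

```bash
python3 -m pendant '[[[0.7,0,0,0.04,0],[0.7,0,0,0.08,0],[0.7,0,0,0.12,0],[0.7,0,0,0.145,0],[0.7,0,0,0.154,0],[0.7,0,0,0.154,0],[0,0,0,0.154,0],[0,0,0,0.154,0],[0,0,0,0.154,0],[0,0,0,0.154,0],[0,0,0,0.154,0],[0,0,0,0.154,0]]]' 35 && python3 -m pendant '[[[0,0,0,0,0],[0,0,0,-0.03,0],[0,0,0,-0.07,0],[0,0,0,-0.11,0],[0,0,0,-0.125,0],[0,0,0,-0.125,0]]]'; python3 -c "
from h import *
go(.36,-.179,.24,-20);go(.386,.392,.24,7.3)"
```

```text
t: 10.33
tcp_pos: [0.428, -0.18, 0.1162]
orientation: [0.888, -0.459, 0.002, -0.0]
ft_force: [0.7, 0.6, 8.7]
gripper_width: 0.0499
gripper_force: 34.8
t: 10.83
tcp_pos: [0.4283, -0.1802, 0.2436]
orientation: [0.888, -0.459, 0.004, 0.0]
ft_force: [0.9, 0.1, -4.0]
gripper_width: 0.0502
gripper_force: 34.8
t10.8 head -54.7 d [-0.04   0.055  0.003] turn -34.7 j6 2.03
t10.8 head -54.7 d [-0.491 -0.296  0.001] turn -62.0 j6 2.03
```

```bash
python3 -m pendant '[[[0,-0.025,-0.015,0,0],[0,-0.055,-0.035,0,-5],[0,-0.085,-0.055,0,-11],[0,-0.115,-0.075,0,-17],[0,-0.145,-0.095,0,-23],[0,-0.175,-0.115,0,-29],[0,-0.205,-0.135,0,-35],[0,-0.235,-0.155,0,-41],[0,-0.265,-0.175,0,-47],[0,-0.295,-0.195,0,-53],[0,-0.32,-0.21,0,-59],[0,-0.34,-0.22,0,-62]]]' >/dev/null;  python3 -c "
from h import *
go(.395,.397,.226,7.3)"
```

```text
t11.8 head 7.7 d [ 0.009 -0.17   0.012] turn 0.4 j6 1.84
```

```bash
python3 -m pendant '[[[0,0.009,-0.03,0.01,0],[0,0.009,-0.065,0.01,0.4],[0,0.009,-0.1,0.012,0.4],[0,0.009,-0.135,0.012,0.4],[0,0.009,-0.16,0.012,0.4],[0,0.009,-0.17,0.012,0.4],[0,0.009,-0.17,0.012,0.4],[0,0.009,-0.17,0.012,0.4]]]';  python3 - <<'E'
from h import *
go(.395,.397,.226,7.3);go(.5045,.4108,.226,7.3)
im,K,P=cam("wrist");save("w6",cv2.resize(im,(640,480)))
E
```

```text
t: 12.5
tcp_pos: [0.397, 0.3941, 0.2263]
orientation: [0.998, 0.06, -0.001, 0.001]
ft_force: [-0.5, -0.5, -3.5]
gripper_width: 0.0498
gripper_force: 35.0
t12.5 head 6.9 d [-0.002 -0.003  0.   ] turn -0.4 j6 2.15
t12.5 head 6.9 d [ 0.109 -0.004  0.   ] turn -0.4 j6 2.15
```

View pics/w6.png

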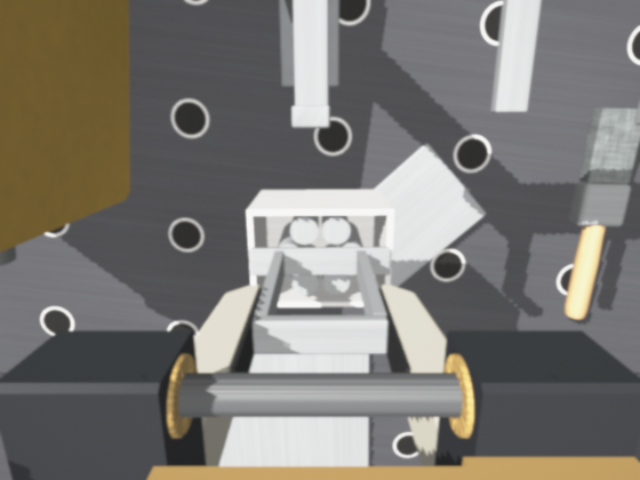

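The hook3 tip shows at (311,115), slightly left of the tool centreline (col 320), so I'll insert with a −4 mm shift.

```bash
python3 -m pendant '[[[0,0.01,-0.004,0,-0.4],[0,0.025,-0.004,0,-0.4],[0,0.045,-0.004,0,-0.4],[0,0.065,-0.004,0,-0.4],[0,0.085,-0.004,0,-0.4],[0,0.1,-0.004,0,-0.4],[0,0.109,-0.004,0,-0.4],[0,0.109,-0.004,0,-0.4],[0,0.109,-0.004,0.015,-0.4],[0,0.109,-0.004,0.03,-0.4],[0,0.109,-0.004,0.039,-0.4],[0,0.109,-0.004,0.039,-0.4]]]'
```

```text
t: 13.55
tcp_pos: [0.5044, 0.4112, 0.1876]
orientation: [0.998, 0.063, -0.001, 0.001]
ft_force: [0.7, -0.8, -3.9]
gripper_width: 0.0499
gripper_force: 35.0
```

```bash
python3 -m pendant '[[[0,0,0,0.003,0],[0,0,0,0.003,0],[0.68,0,0,0.003,0],[0.68,0,0,0.003,0],[0.68,0,0,0.003,0],[0.68,0,0,0.003,0],[0.68,0,0,-0.02,0],[0.68,0,0,-0.06,0],[0.68,0,0,-0.1,0],[0.68,0,0,-0.14,0],[0.68,-0.03,0.03,-0.16,0],[0.68,-0.05,0.06,-0.16,0]]]'; python3 - <<'E'
from h import *
go(.44,-.27,.38)
for n in("scene","top"):
    im,K,P=cam(n);np.savez("x.npz",im=im)
    if n=="scene":
        u,v=proj(K,P,(.51,.41,.15)).astype(int);print(u,v);save("s7",cv2.resize(im[v-60:v+60,u-80:u+80],(480,360)))
E
```

```text
t: 14.55
tcp_pos: [0.4638, 0.3472, 0.3527]
orientation: [0.998, 0.064, 0.003, -0.002]
ft_force: [0.9, -0.5, 0.6]
gripper_width: 0.0635
gripper_force: 0.0
t14.6 head 7.4 d [-0.103  0.609 -0.03 ] turn 0 j6 2.0
389 308
```

View pics/s7.png

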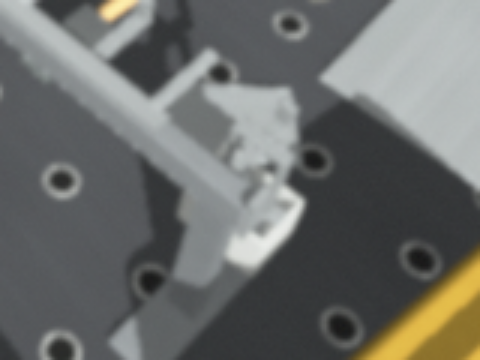

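tin_d hangs on hook3 (white body at (265,235) in the crop). Next I'll return to the earlier wrist viewpoint and check for changes numerically.

```bash
python3 -m pendant '[[[0.7,-0.006,0.035,-0.02,0],[0.7,-0.012,0.075,-0.04,0],[0.7,-0.018,0.115,-0.066,0],[0.7,-0.025,0.155,-0.066,0],[0.7,-0.032,0.195,-0.066,0],[0.7,-0.04,0.235,-0.066,0],[0.7,-0.047,0.275,-0.066,0],[0.7,-0.054,0.315,-0.066,0],[0.7,-0.06,0.355,-0.066,0],[0.7,-0.067,0.395,-0.066,0],[0.7,-0.074,0.435,-0.066,0],[0.7,-0.08,0.475,-0.066,0]]]' >/dev/null; python3 -m pendant '[[[0.7,-0.006,0.035,0,0],[0.7,-0.012,0.075,0,0],[0.7,-0.018,0.11,0,0],[0.7,-0.023,0.132,0,0],[0.7,-0.023,0.132,0,0],[0.7,-0.023,0.132,0,0],[0.7,-0.023,0.132,0,0]]]'; cat > chk.py <<'E'
from h import *
ref=np.load("w4.npz");im,K,P=cam("wrist");np.savez("w4now.npz",im=im,K=K,P=P)
go(.4409,-.2685,.4186,7.3)
T=dict(a=(.4911,-.4333,.10),b=(.5901,-.3143,.10),c=(.4337,-.3148,.10),d=(.427,-.179,.1))
g=lambda x:cv2.GaussianBlur(cv2.cvtColor(x,cv2.COLOR_RGB2GRAY),(5,5),0).astype(float)
A,B=g(ref["im"]),g(im)
for n,p in T.items():
    u,v=proj(ref["K"],ref["P"],p).astype(int);u2,v2=proj(K,P,p).astype(int)
    s=lambda G,u,v:G[max(v-25,0):max(v-25,0)+50,u-28:u+28]
    a,b=s(A,u,max(v,25)),s(B,u2,max(v2,25))
    sh,r=cv2.phaseCorrelate(a-a.mean(),b-b.mean());print(n,(u,v),(u2,v2),"absdiff %.1f"%abs(a-b).mean(),"shift",np.round(sh,1),round(r,2))
E
python3 chk.py
```

```text
t: 16.23
tcp_pos: [0.4383, -0.2685, 0.4146]
orientation: [0.998, 0.064, 0.0, -0.0]
ft_force: [0.4, -0.7, 0.4]
gripper_width: 0.0648
gripper_force: 0.0
t16.3 head 7.3 d [ 0.003  0.001 -0.004] turn 0.0 j6 0.8
a (np.int64(409), np.int64(143)) (np.int64(411), np.int64(141)) absdiff 5.7 shift [-0.4  0.1] 0.94
b (np.int64(332), np.int64(50)) (np.int64(333), np.int64(47)) absdiff 4.8 shift [-0.3  0.1] 0.95
c (np.int64(313), np.int64(174)) (np.int64(314), np.int64(173)) absdiff 5.5 shift [-0.5 -0.3] 0.98
d (np.int64(212), np.int64(166)) (np.int64(212), np.int64(165)) absdiff 63.3 shift [-0.   0.2] 0.15
```

```bash
python3 -c "
from h import *
go(.4335,-.315,.10,-21.9)"
```

```text
t16.3 head 7.3 d [-0.011  0.046  0.315] turn 29.2 j6 0.8
```

```bash
python3 -m pendant '[[[0.7,-0.006,0.023,0.02,7],[0.7,-0.011,0.046,0.05,14],[0.7,-0.011,0.046,0.09,21],[0.7,-0.011,0.046,0.13,28],[0.7,-0.011,0.046,0.15,29],[0.7,-0.011,0.046,0.17,29],[0.7,-0.011,0.046,0.17,29],[0.7,-0.011,0.046,0.17,29]]]'; python3 - <<'E'
from h import *
go(.4335,-.315,.10,-21.9)
im,K,P=cam("wrist")
u,v=proj(K,P,(.4337,-.3148,.13));print(u,v)
g=im.astype(int).sum(2)//3
v=int(v);u=int(u)
print("row",g[v,u-44:u+46:2].tolist());print("col",g[v-20:v+20,u].tolist())
E
```

```text
t: 16.95
tcp_pos: [0.4333, -0.3152, 0.2449]
orientation: [0.982, -0.188, -0.0, -0.0]
ft_force: [-0.4, -0.5, 1.0]
gripper_width: 0.0651
gripper_force: 0.0
t16.9 head -21.6 d [ 0.    -0.     0.145] turn 0.3 j6 1.23
280.1796661763467 205.04971513542796
row [85, 85, 85, 84, 84, 123, 236, 245, 234, 230, 230, 230, 229, 229, 229, 229, 229, 228, 228, 228, 228, 228, 228, 227, 228, 228, 228, 227, 228, 227, 228, 228, 228, 228, 228, 227, 227, 227, 225, 240, 208, 100, 85, 84, 84]
col [161, 162, 162, 161, 161, 158, 154, 140, 108, 75, 66, 77, 110, 163, 214, 229, 231, 230, 228, 228, 228, 229, 229, 231, 231, 231, 231, 231, 229, 220, 182, 148, 153, 172, 195, 231, 245, 245, 228, 165]
```

```bash
python3 -m pendant '[[[0.7,0,0,0.04,0],[0.7,0,0.001,0.08,0],[0.7,0,0.001,0.12,0],[0.7,0,0.001,0.138,0],[0.7,0,0.001,0.145,0],[0.7,0,0.001,0.145,0],[0,0,0.001,0.145,0],[0,0,0.001,0.145,0],[0,0,0.001,0.145,0],[0,0,0.001,0.145,0],[0,0,0.001,0.145,0],[0,0,0.001,0.145,0]]]' 35 && python3 -m pendant '[[[0,0,0,0,0],[0,0,0,-0.03,0],[0,0,0,-0.07,0],[0,0,0,-0.11,0],[0,0,0,-0.14,0],[0,0,0,-0.14,0]]]'; python3 -c "
from h import *
H=np.array([.5296,.2628])-.006*np.array([.992,.127]);Q=H-.11*np.array([.992,.127]);print(H,Q)
go(*Q,.226,7.3)"
```

```text
t: 18.0
tcp_pos: [0.4335, -0.3176, 0.1015]
orientation: [0.982, -0.188, 0.001, 0.001]
ft_force: [0.9, 2.9, 8.2]
gripper_width: 0.0496
gripper_force: 34.9
t: 18.5
tcp_pos: [0.4344, -0.3186, 0.2463]
orientation: [0.982, -0.188, 0.004, 0.003]
ft_force: [0.5, 0.0, -3.9]
gripper_width: 0.05
gripper_force: 34.9
[0.523648 0.262038] [0.414528 0.248068]
t18.5 head -21.7 d [-0.228 -0.519  0.016] turn -29.0 j6 1.23
```

```bash
python3 -m pendant '[[[0,-0.011,-0.025,0,0],[0,-0.026,-0.059,0,-4],[0,-0.041,-0.093,0,-9],[0,-0.056,-0.127,0,-14],[0,-0.071,-0.161,0,-19],[0,-0.086,-0.195,0,-24],[0,-0.101,-0.229,0,-29],[0,-0.116,-0.263,0,-29],[0,-0.131,-0.297,0,-29],[0,-0.146,-0.331,0,-29],[0,-0.161,-0.365,0,-29],[0,-0.172,-0.39,0,-29]]]' >/dev/null;  python3 -c "
from h import *
go(.4145,.248,.226,7.3)"
```

```text
t19.5 head 7.3 d [ 0.016 -0.136  0.013] turn 0.0 j6 1.6
```

```bash
python3 -m pendant '[[[0,0.016,-0.03,0.01,0],[0,0.016,-0.06,0.013,0],[0,0.016,-0.09,0.013,0],[0,0.016,-0.115,0.013,0],[0,0.016,-0.13,0.013,0],[0,0.016,-0.136,0.013,0],[0,0.016,-0.136,0.013,0],[0,0.016,-0.136,0.013,0]]]';  cat > tip.py <<'E'
import sys
from h import *
i=int(sys.argv[1]);rx=np.array([.992,.127]);ry=np.array([-.127,.992])
H=np.array([.5296,.2628])+ry*.15*(i-2)-.006*rx; tip=np.array([.4938,.2582])+ry*.15*(i-2)
go(*H,.226,7.3)
im,K,P=cam("wrist");u,v=proj(K,P,(*tip,.233));g=im.astype(int).sum(2)//3;U,V=int(round(u)),int(round(v))
print("tip pred",u.round(1),v.round(1),"row",U-25,g[V,U-25:U+26].tolist())
E
python3 tip.py 2
```

```text
t: 20.17
tcp_pos: [0.4154, 0.2452, 0.2261]
orientation: [0.998, 0.064, -0.0, 0.0]
ft_force: [1.1, -0.6, -4.3]
gripper_width: 0.0495
gripper_force: 35.0
t20.2 head 7.3 d [ 0.109 -0.003 -0.   ] turn 0.0 j6 1.88
tip pred 274.3 100.7 row 249 [107, 115, 119, 122, 124, 127, 146, 186, 221, 231, 233, 232, 231, 230, 229, 228, 228, 228, 229, 230, 230, 231, 231, 231, 231, 231, 231, 231, 232, 233, 234, 234, 235, 234, 234, 233, 233, 232, 223, 196, 154, 130, 125, 127, 126, 126, 127, 126, 127, 127, 127]
```

```bash
python3 -m pendant '[[[0,0.01,-0.003,0,0],[0,0.025,-0.003,0,0],[0,0.045,-0.003,0,0],[0,0.065,-0.003,0,0],[0,0.085,-0.003,0,0],[0,0.1,-0.003,0,0],[0,0.109,-0.003,0,0],[0,0.109,-0.003,0,0],[0,0.109,-0.003,0.015,0],[0,0.109,-0.003,0.03,0],[0,0.109,-0.003,0.039,0],[0,0.109,-0.003,0.039,0]]]' && python3 -m pendant '[[[0,0,0,0.003,0],[0,0,0,0.003,0],[0.68,0,0,0.003,0],[0.68,0,0,0.003,0],[0.68,0,0,0.003,0],[0.68,0,0,0.003,0],[0.68,0,0,-0.02,0],[0.68,0,0,-0.06,0],[0.68,0,0,-0.1,0],[0.68,0,0,-0.14,0],[0.68,-0.03,0.03,-0.16,0],[0.68,-0.05,0.06,-0.16,0]]]'; python3 -c "
from h import *
go(.4409,-.2685,.4186,7.3)"
```

```text
t: 21.22
tcp_pos: [0.523, 0.2623, 0.1871]
orientation: [0.998, 0.063, -0.0, 0.0]
ft_force: [-0.7, 0.3, -5.2]
gripper_width: 0.0498
gripper_force: 35.0
t: 22.22
tcp_pos: [0.482, 0.1976, 0.3514]
orientation: [0.998, 0.065, 0.003, -0.001]
ft_force: [1.6, -0.2, 0.3]
gripper_width: 0.0632
gripper_force: 0.0
t22.2 head 7.4 d [-0.1    0.457 -0.068] turn 0.1 j6 1.74
```

```bash
python3 -m pendant '[[[0.7,-0.009,0.04,-0.02,0],[0.7,-0.018,0.08,-0.04,0],[0.7,-0.027,0.12,-0.06,0],[0.7,-0.036,0.16,-0.068,0],[0.7,-0.045,0.2,-0.068,0],[0.7,-0.054,0.24,-0.068,0],[0.7,-0.062,0.28,-0.068,0],[0.7,-0.07,0.32,-0.068,0],[0.7,-0.078,0.36,-0.068,0],[0.7,-0.087,0.4,-0.068,0],[0.7,-0.096,0.44,-0.068,0],[0.7,-0.1,0.457,-0.068,0]]]' >/dev/null; python3 -m pendant '[[[0.7,0,0,0,0],[0.7,0,0,0,0],[0.7,0,0,0,0]]]' >/dev/null; python3 chk.py;python3 -c "
from h import *
go(.5901,-.3143,.105,-32.9)"
```

```text
t23.5 head 7.3 d [ 0.001  0.    -0.003] turn 0.0 j6 0.81
a (np.int64(409), np.int64(143)) (np.int64(410), np.int64(143)) absdiff 5.8 shift [-0.3 -0.5] 0.96
b (np.int64(332), np.int64(50)) (np.int64(333), np.int64(49)) absdiff 7.4 shift [-0.7 -0.1] 0.93
c (np.int64(313), np.int64(174)) (np.int64(313), np.int64(174)) absdiff 60.7 shift [ 0.  -0.5] 0.11
d (np.int64(212), np.int64(166)) (np.int64(212), np.int64(166)) absdiff 62.5 shift [ 0.3 -0.5] 0.14
t23.5 head 7.3 d [0.143 0.065 0.311] turn 40.2 j6 0.81
```

```bash
python3 -m pendant '[[[0.7,0.03,0.014,0.01,6],[0.7,0.066,0.03,0.02,13],[0.7,0.1,0.046,0.05,20],[0.7,0.13,0.06,0.08,27],[0.7,0.143,0.065,0.12,34],[0.7,0.143,0.065,0.15,40],[0.7,0.143,0.065,0.165,40],[0.7,0.143,0.065,0.165,40],[0.7,0.143,0.065,0.165,40],[0.7,0.143,0.065,0.165,40]]]'; cat > bar.py <<'E'
import sys
from h import *
x,y,z,phi=map(float,sys.argv[1:])
go(x,y,z-.03,phi)
im,K,P=cam("wrist");u,v=proj(K,P,(x,y,z));print(u,v)
g=im.astype(int).sum(2)//3;v=int(round(v));u=int(round(u))
print("row",g[v,u-44:u+46:2].tolist());print("col",g[v-20:v+20,u].tolist())
E
python3 bar.py .5901 -.3143 .135 -32.9
```

```text
t: 24.35
tcp_pos: [0.5911, -0.3152, 0.2531]
orientation: [0.96, -0.281, 0.002, 0.0]
ft_force: [-0.6, 0.6, 0.3]
gripper_width: 0.0653
gripper_force: 0.0
t24.4 head -32.6 d [-0.002 -0.     0.148] turn 0.3 j6 1.58
280.56520035534993 206.25888112837364
row [175, 244, 237, 142, 243, 247, 196, 223, 236, 236, 236, 236, 236, 236, 236, 235, 235, 235, 235, 235, 235, 235, 234, 234, 235, 234, 234, 234, 234, 234, 234, 234, 234, 234, 234, 234, 233, 231, 247, 242, 126, 93, 92, 93, 93]
col [171, 170, 172, 172, 173, 181, 202, 214, 211, 212, 213, 202, 174, 180, 218, 234, 237, 235, 234, 234, 234, 235, 236, 237, 237, 238, 238, 237, 234, 225, 223, 242, 247, 247, 232, 168, 138, 134, 134, 134]
```

```bash
python3 -m pendant '[[[0.7,-0.002,0,0.04,0],[0.7,-0.002,0,0.08,0],[0.7,-0.002,0,0.12,0],[0.7,-0.002,0,0.14,0],[0.7,-0.002,0,0.148,0],[0.7,-0.002,0,0.148,0],[0,-0.002,0,0.148,0],[0,-0.002,0,0.148,0],[0,-0.002,0,0.148,0],[0,-0.002,0,0.148,0],[0,-0.002,0,0.148,0],[0,-0.002,0,0.148,0]]]' 35 && python3 -m pendant '[[[0,0,0,0,0],[0,0,0,-0.03,0],[0,0,0,-0.07,0],[0,0,0,-0.11,0],[0,0,0,-0.135,0],[0,0,0,-0.135,0]]]'; python3 -c "
from h import *
rx=np.array([.992,.127])
H=np.array([.5486,.1141])-.006*rx;Q=H-.11*rx;print(H,Q)
go(.43,-.12,.24,7.3);go(*Q,.226,7.3)"
```

```text
t: 25.4
tcp_pos: [0.5896, -0.3151, 0.105]
orientation: [0.96, -0.282, 0.002, 0.0]
ft_force: [-0.2, -0.6, 7.5]
gripper_width: 0.0501
gripper_force: 34.8
t: 25.9
tcp_pos: [0.5905, -0.3155, 0.2449]
orientation: [0.96, -0.282, 0.005, 0.001]
ft_force: [1.0, -0.3, -1.5]
gripper_width: 0.0499
gripper_force: 34.8
[0.542648 0.113338] [0.433528 0.099368]
t25.9 head -32.7 d [-0.241 -0.078  0.002] turn -40.0 j6 1.58
t25.9 head -32.7 d [-0.356 -0.264  0.015] turn -40.0 j6 1.58
```

```bash
python3 -m pendant '[[[0,-0.03,-0.01,0,0],[0,-0.065,-0.021,0,-5],[0,-0.1,-0.032,0,-11],[0,-0.135,-0.044,0,-17],[0,-0.17,-0.055,0,-23],[0,-0.205,-0.067,0,-29],[0,-0.24,-0.078,0.005,-35],[0,-0.26,-0.112,0.01,-40],[0,-0.28,-0.146,0.015,-40],[0,-0.3,-0.18,0.015,-40],[0,-0.32,-0.212,0.015,-40],[0,-0.335,-0.235,0.015,-40]]]' >/dev/null; python3 -c "
from h import *
go(.4335,.0994,.226,7.3)"
```

```text
t26.9 head 7.3 d [ 0.005 -0.032 -0.004] turn 0.0 j6 1.49
```

```bash
python3 -m pendant '[[[0,0.004,-0.02,-0.002,0],[0,0.005,-0.032,-0.002,0],[0,0.005,-0.032,-0.002,0],[0,0.005,-0.032,-0.002,0]]]'; python3 tip.py 1
```

```text
t: 27.23
tcp_pos: [0.4342, 0.0968, 0.2241]
orientation: [0.998, 0.064, -0.0, 0.0]
ft_force: [-0.7, 0.2, -2.7]
gripper_width: 0.0499
gripper_force: 35.0
t27.2 head 7.4 d [ 0.11  -0.002 -0.002] turn 0.1 j6 1.56
tip pred 275.4 100.0 row 250 [182, 183, 180, 178, 178, 180, 188, 210, 226, 231, 232, 232, 231, 230, 229, 227, 227, 227, 228, 228, 229, 230, 230, 230, 230, 230, 230, 230, 230, 231, 232, 233, 234, 234, 233, 233, 232, 232, 226, 207, 166, 135, 125, 123, 123, 123, 124, 123, 123, 123, 123]
```

```bash
python3 -m pendant '[[[0,0.01,-0.003,0,0],[0,0.025,-0.003,0,0],[0,0.045,-0.003,0,0],[0,0.065,-0.003,0,0],[0,0.085,-0.003,0,0],[0,0.1,-0.003,0,0],[0,0.109,-0.003,0,0],[0,0.109,-0.003,0,0],[0,0.109,-0.003,0.015,0],[0,0.109,-0.003,0.03,0],[0,0.109,-0.003,0.037,0],[0,0.109,-0.003,0.037,0]]]' && python3 -m pendant '[[[0,0,0,0.003,0],[0,0,0,0.003,0],[0.68,0,0,0.003,0],[0.68,0,0,0.003,0],[0.68,0,0,0.003,0],[0.68,0,0,0.003,0],[0.68,0,0,-0.02,0],[0.68,0,0,-0.06,0],[0.68,0,0,-0.1,0],[0.68,0,0,-0.14,0],[0.68,-0.03,0.03,-0.16,0],[0.68,-0.05,0.06,-0.16,0]]]'; python3 -c "
from h import *
go(.4409,-.2685,.4186,7.3)"
```

```text
t: 28.28
tcp_pos: [0.5416, 0.1132, 0.1868]
orientation: [0.998, 0.063, -0.001, 0.0]
ft_force: [0.2, -0.9, -1.7]
gripper_width: 0.0499
gripper_force: 35.0
t: 29.28
tcp_pos: [0.501, 0.0482, 0.3516]
orientation: [0.998, 0.065, 0.003, 0.0]
ft_force: [-0.1, -1.1, -0.6]
gripper_width: 0.0634
gripper_force: 0.0
t29.3 head 7.4 d [-0.1    0.306 -0.067] turn 0.1 j6 1.44
```

```bash
python3 -m pendant '[[[0.7,-0.012,0.035,-0.015,0],[0.7,-0.024,0.072,-0.03,0],[0.7,-0.036,0.108,-0.045,0],[0.7,-0.048,0.144,-0.06,0],[0.7,-0.06,0.18,-0.067,0],[0.7,-0.07,0.215,-0.067,0],[0.7,-0.082,0.25,-0.067,0],[0.7,-0.094,0.285,-0.067,0],[0.7,-0.1,0.306,-0.067,0],[0.7,-0.1,0.306,-0.067,0],[0.7,-0.1,0.306,-0.067,0],[0.7,-0.1,0.306,-0.067,0]]]' >/dev/null; python3 chk.py;python3 -c "
from h import *
go(.4911,-.4335,.11,-18.3)"
```

```text
t30.3 head 7.3 d [ 0.001  0.001 -0.004] turn 0.0 j6 0.81
a (np.int64(409), np.int64(143)) (np.int64(411), np.int64(143)) absdiff 6.6 shift [-0.4 -0.5] 0.93
b (np.int64(332), np.int64(50)) (np.int64(333), np.int64(48)) absdiff 70.5 shift [-4.3 -0.3] -0.07
c (np.int64(313), np.int64(174)) (np.int64(314), np.int64(174)) absdiff 60.8 shift [-0.   0.6] 0.1
d (np.int64(212), np.int64(166)) (np.int64(212), np.int64(166)) absdiff 64.6 shift [-0.6  0.4] 0.11
t30.3 head 7.3 d [0.029 0.171 0.305] turn 25.6 j6 0.81
```

```bash
python3 - <<'E'
from h import *
d=np.load("top0.npz");s=np.load("scene0.npz");r=[]
for D,p in((d,(473,272.6)),(s,(238,129))):
    x=D["P"][:3,:3]@np.linalg.solve(D["K"],[*p,1]);r.append((D["P"][:3,3],x/np.linalg.norm(x)))
M=sum(np.eye(3)-np.outer(x,x) for _,x in r);v=sum((np.eye(3)-np.outer(x,x))@c for c,x in r);c=np.linalg.solve(M,v);print(c,[np.linalg.norm(np.cross(c-o,x)) for o,x in r], [40*np.linalg.norm(c-r[0][0])/532])
E
```

```text
[ 0.35653855 -0.63652493  0.06343623] [np.float64(0.0029043039068094474), np.float64(0.0029043039068094656)] [np.float64(0.13062932677276812)]
```

```bash
python3 -m pendant '[[[0.7,0.006,0.035,0.01,6],[0.7,0.012,0.07,0.03,13],[0.7,0.018,0.105,0.05,20],[0.7,0.024,0.14,0.08,25.5],[0.7,0.029,0.171,0.11,25.5],[0.7,0.029,0.171,0.14,25.5],[0.7,0.029,0.171,0.155,25.5],[0.7,0.029,0.171,0.155,25.5],[0.7,0.029,0.171,0.155,25.5]]]'; python3 bar.py .4911 -.4335 .14 -18.3
```

```text
t: 31.08
tcp_pos: [0.491, -0.4335, 0.2599]
orientation: [0.987, -0.158, -0.0, -0.0]
ft_force: [0.4, -0.0, 0.3]
gripper_width: 0.0656
gripper_force: 0.0
t31.1 head -18.1 d [0.   0.   0.15] turn 0.2 j6 1.09
280.76034384576445 203.75614339602498
row [101, 130, 210, 148, 65, 71, 77, 99, 229, 244, 244, 243, 243, 243, 243, 243, 243, 243, 243, 243, 243, 243, 242, 243, 242, 242, 242, 242, 242, 242, 242, 242, 242, 242, 242, 242, 242, 242, 225, 124, 98, 99, 99, 99, 100]
col [192, 190, 187, 186, 185, 187, 187, 195, 211, 218, 213, 200, 210, 235, 243, 244, 243, 242, 242, 243, 242, 243, 244, 244, 244, 244, 243, 242, 238, 231, 240, 247, 247, 247, 233, 173, 146, 144, 144, 146]
```

```bash
python3 -m pendant '[[[0.7,0,0.002,0.04,0],[0.7,0,0.002,0.08,0],[0.7,0,0.002,0.12,0],[0.7,0,0.002,0.14,0],[0.7,0,0.002,0.15,0],[0.7,0,0.002,0.15,0],[0,0,0.002,0.15,0],[0,0,0.002,0.15,0],[0,0,0.002,0.15,0],[0,0,0.002,0.15,0],[0,0,0.002,0.15,0],[0,0,0.002,0.15,0]]]' 35 && python3 -m pendant '[[[0,0,0,0,0],[0,0,0,-0.03,0],[0,0,0,-0.07,0],[0,0,0,-0.11,0],[0,0,0,-0.13,0],[0,0,0,-0.13,0]]]'; python3 -c "
from h import *
rx=np.array([.992,.127])
H=np.array([.5677,-.0347])-.006*rx;Q=H-.11*rx;print(H,Q)
go(*Q,.226,7.3)"
```

```text
t: 32.13
tcp_pos: [0.4908, -0.437, 0.112]
orientation: [0.987, -0.158, 0.002, 0.001]
ft_force: [0.4, 1.5, 8.4]
gripper_width: 0.0497
gripper_force: 34.9
t: 32.63
tcp_pos: [0.4912, -0.4378, 0.246]
orientation: [0.987, -0.158, 0.004, 0.003]
ft_force: [-0.3, 0.4, -2.5]
gripper_width: 0.0497
gripper_force: 34.9
[ 0.561748 -0.035462] [ 0.452628 -0.049432]
t32.6 head -18.2 d [-0.158 -0.357  0.017] turn -25.5 j6 1.09
```

```bash
python3 -m pendant '[[[0,-0.012,-0.027,0,0],[0,-0.026,-0.06,0,-4],[0,-0.041,-0.093,0,-9],[0,-0.056,-0.126,0,-14],[0,-0.07,-0.159,0,-19],[0,-0.085,-0.192,0,-24],[0,-0.1,-0.225,0,-25.5],[0,-0.114,-0.258,0.005,-25.5],[0,-0.129,-0.291,0.01,-25.5],[0,-0.144,-0.324,0.015,-25.5],[0,-0.155,-0.348,0.017,-25.5],[0,-0.158,-0.357,0.017,-25.5]]]' >/dev/null; python3 -m pendant '[[[0,0,0,0,0],[0,0,0,0,0],[0,0,0,0,0]]]'; python3 tip.py 0
```

```text
t: 33.88
tcp_pos: [0.4515, -0.0488, 0.2225]
orientation: [0.998, 0.063, -0.0, 0.0]
ft_force: [0.8, 0.5, -3.2]
gripper_width: 0.0498
gripper_force: 34.9
t33.9 head 7.2 d [ 0.111  0.001 -0.004] turn -0.1 j6 1.23
tip pred 283.3 96.6 row 258 [126, 126, 125, 125, 128, 143, 179, 218, 230, 233, 233, 232, 231, 230, 229, 229, 228, 229, 229, 229, 230, 231, 231, 231, 231, 231, 231, 231, 232, 232, 234, 234, 234, 234, 234, 233, 233, 230, 219, 187, 148, 128, 124, 125, 125, 125, 124, 124, 125, 124, 124]
```

```bash
python3 -m pendant '[[[0,0.01,0,-0.003,0],[0,0.025,0,-0.003,0],[0,0.045,0,-0.003,0],[0,0.065,0,-0.003,0],[0,0.085,0,-0.003,0],[0,0.1,0,-0.003,0],[0,0.11,0,-0.003,0],[0,0.11,0,-0.003,0],[0,0.11,0,0.01,0],[0,0.11,0,0.025,0],[0,0.11,0,0.036,0],[0,0.11,0,0.036,0]]]' && python3 -m pendant '[[[0,0,0,0.003,0],[0,0,0,0.003,0],[0.68,0,0,0.003,0],[0.68,0,0,0.003,0],[0.68,0,0,0.003,0],[0.68,0,0,0.003,0],[0.68,0,0,-0.02,0],[0.68,0,0,-0.06,0],[0.68,0,0,-0.1,0],[0.68,0,0,-0.14,0],[0.68,0,-0.03,-0.17,0],[0.68,0,-0.06,-0.17,0]]]'; python3 -c "
from h import *
go(.624,.159,.42,7.3)"
```

```text
t: 34.93
tcp_pos: [0.5601, -0.0347, 0.186]
orientation: [0.998, 0.063, -0.0, -0.0]
ft_force: [0.6, 0.2, -2.6]
gripper_width: 0.0495
gripper_force: 35.0
t: 35.93
tcp_pos: [0.5544, 0.0252, 0.3629]
orientation: [0.998, 0.062, 0.005, 0.001]
ft_force: [1.0, -0.5, 0.5]
gripper_width: 0.0631
gripper_force: 0.0
t35.9 head 7.1 d [ 0.086 -0.124 -0.057] turn -0.2 j6 1.41
```

```bash
python3 -m pendant '[[[0.9,0.02,-0.03,-0.02,0],[0.9,0.04,-0.06,-0.04,0],[0.9,0.065,-0.09,-0.057,0],[0.9,0.08,-0.115,-0.057,0],[0.9,0.086,-0.124,-0.057,0],[0.9,0.086,-0.124,-0.057,0],[0.9,0.086,-0.124,-0.057,0],[0.9,0.086,-0.124,-0.057,0]]]' >/dev/null; python3 - <<'E'
from h import *
go(.624,.159,.248,7.3)
im,K,P=cam("wrist");np.savez("w8.npz",im=im,K=K,P=P);
x0,y0=255,165
m=im[150:215,240:310].max(2)<50
ys,xs=np.nonzero(m);L,Rr,B=xs.min()+240,xs.max()+241,ys.max()+151;print(L,Rr,B,(onz(K,P,L,B,.262)+onz(K,P,Rr,B,.262))/2)
s,Ks,Ps=cam("scene");a=cv2.resize(im,(800,600));b=s[200:350,225:425];save("w8",np.vstack([cv2.resize(im[150:330],(720,231)),cv2.resize(b,(480,360))if 0 else cv2.copyMakeBorder(cv2.resize(b,(480,360)),0,0,0,240,cv2.BORDER_CONSTANT)]))
E
```

```text
t36.6 head 7.2 d [ 0.002 -0.001  0.165] turn -0.1 j6 1.62
265 292 200 [0.61713632 0.15912887 0.262     ]
```

View pics/w8.png

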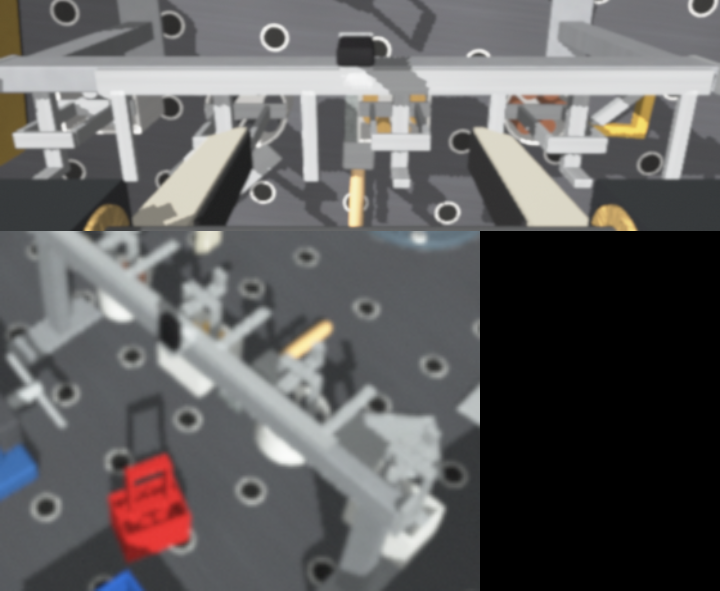

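All four tins hang: the crossbars lie over the hooks at about (45,140), (220,130), (400,140) and (575,143), and the grip has not moved from its open position. Now I'll shut the keeper.

```bash
python3 -m pendant '[[[0.6,0.002,-0.001,0.04,0],[0.6,0.002,-0.001,0.08,0],[0.6,0.002,-0.001,0.12,0],[0.6,0.002,-0.001,0.15,0],[0.6,0.002,-0.001,0.165,0],[0.6,0.002,-0.001,0.165,0],[0,0.002,-0.001,0.165,0],[0,0.002,-0.001,0.165,0],[0,0.002,-0.001,0.165,0],[0,0.002,-0.001,0.165,0],[0,0.002,-0.001,0.165,0],[0,0.002,-0.001,0.165,0]]]' 40 && python3 -m pendant '[[[0,0,0,0,0],[0,0,0,0,0],[0,0,0,0,0],[0,0,0,0,0]]]' && python3 -m pendant '[[[0,0,-0.005,0,0],[0,0,-0.012,0,0],[0,0,-0.02,0,0],[0,0,-0.028,0,0],[0,0,-0.036,0,0],[0,0,-0.044,0,0],[0,0,-0.051,0,0],[0,0,-0.058,0,0],[0,0,-0.064,0,0],[0,0,-0.068,0,0],[0,0,-0.07,0,0],[0,0,-0.07,0,0]]]'
```

```text
t: 37.7
tcp_pos: [0.6245, 0.1615, 0.2496]
orientation: [0.998, 0.064, 0.001, -0.001]
ft_force: [-1.1, 5.6, 3.4]
gripper_width: 0.0257
gripper_force: 40.0
t: 38.03
tcp_pos: [0.6246, 0.1615, 0.2497]
orientation: [0.998, 0.064, 0.001, -0.001]
ft_force: [-0.4, 4.3, 5.1]
gripper_width: 0.0254
gripper_force: 40.0
t: 39.03
tcp_pos: [0.6158, 0.2301, 0.2496]
orientation: [0.998, 0.064, 0.001, 0.0]
ft_force: [-1.2, -0.3, 4.7]
gripper_width: 0.0255
gripper_force: 40.0
```

```bash
python3 -m pendant '[[[0,0,-0.002,0,0],[0,0,-0.004,0,0],[0,0,-0.005,0,0],[0,0,-0.005,0,0]]]'; python3 -m pendant '[[[0,0,-0.002,0,0],[0,0,-0.004,0,0],[0,0,-0.005,0,0],[0,0,-0.005,0,0]]]'
```

```text
t: 39.37
tcp_pos: [0.6152, 0.2347, 0.2496]
orientation: [0.998, 0.063, 0.001, 0.0]
ft_force: [-0.2, -2.3, 5.1]
gripper_width: 0.0256
gripper_force: 40.0
t: 39.7
tcp_pos: [0.6151, 0.236, 0.2496]
orientation: [0.998, 0.063, 0.0, 0.003]
ft_force: [-0.6, -21.5, 7.5]
gripper_width: 0.0259
gripper_force: 40.0
```

Travel is 75 mm and the force has risen, so it is at the stop. I'll release and retreat.

```bash
python3 -m pendant '[[[0,0,0.003,0,0],[0.5,0,0.003,0,0],[0.5,0,0.003,0,0],[0.5,0,0.003,0,0],[0.5,0,0.003,0,0],[0.5,0,0.003,0,0],[0.5,0,0.003,-0.02,0],[0.5,0,0.003,-0.06,0],[0.5,0,0.003,-0.1,0],[0.5,0,0.003,-0.14,0],[0.5,-0.01,0.003,-0.17,0],[0.5,-0.01,0.003,-0.17,0]]]'; python3 -m pendant '[[[0.5,0,0,0,0],[0.5,0,0,0,0],[0.5,0,0,0,0]]]'>/dev/null; python3 - <<'E'
from h import *
im,K,P=cam("wrist")
m=im[140:215,230:310].max(2)<50
ys,xs=np.nonzero(m);L,Rr,B=xs.min()+230,xs.max()+231,ys.max()+141;g=(onz(K,P,L,B,.262)+onz(K,P,Rr,B,.262))/2;print(L,Rr,B,g,np.linalg.norm(g[:2]-[.6171,.1591]))
t,_,_=cam("top")
save("w9",np.vstack([cv2.resize(im[150:330],(720,231)),cv2.resize(t[150:260,90:450],(720,220))]))
E
```

```text
t: 40.7
tcp_pos: [0.6048, 0.2363, 0.4261]
orientation: [0.998, 0.064, 0.005, -0.001]
ft_force: [-0.2, 0.2, -0.2]
gripper_width: 0.0464
gripper_force: 0.0
269 295 190 [0.60796121 0.2346818  0.262     ] 0.07613229503516242
```

View pics/w9.png

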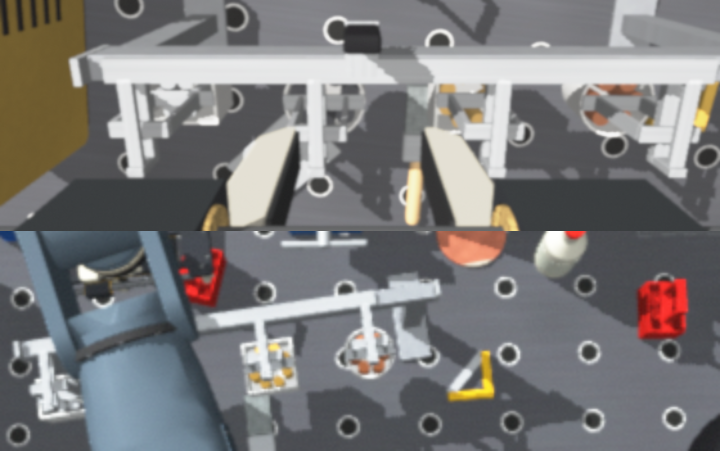

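The teeth (130, 315, 500 and 685) now lie over the hooks with all four crossbars beneath them. The grip travelled 76 mm by image, so the keeper is shut.

```bash
python3 -c "
from cell import order
print(order.finish_job())"
```

```text
the job is handed in; nothing more can be done
None
```

I've handed the job in: all four tins hang on a hook of their own with the keeper slid fully shut over them at about 41 s, and my moves touched nothing else on the table; no verdict came back at hand-in.

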